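Read the seal label of the yellow-taped box

TASK

Put the charged battery into the empty bay of the label reader and press it flush while the reader sits on its dock. Then pick the reader up, carry it over the stacked boxes to the small box with the yellow tape, and hold it level with its reading window centred about 2 cm above that box's label, reader and label lengthwise in line (either way round), not touching the box. Finish like that, holding the reader still in the air; leave all the boxes and the bottle where they stand.

Things in the scene. Friction and masses are not known exactly. Their poses are not given: they have to be found in the camera images.
- reader_center (a point): Label reader: an upright-sided grey block 130 (x) x 48 (y) x 42 (z) mm with a blue, black-screened head at its +x end, 220 g, loose, lying level on its dock with its underside 12 mm above the table. This point is its centre (21 mm above its underside); x runs lengthwise towards the head, y across, z up. Grip it across y, from above.
- bay_mouth (a point): Centre of the mouth of the battery bay in the reader's top face, 20 mm behind the reader's centre; axes as the reader. Bay 54 (x) x 30 (y) mm, 30 mm deep, flat floor; walls 9 mm thick across y. A brass spring leaf in each long wall slopes in by 3 mm from 4 mm down: the battery stops some 13 mm proud, takes a push (under 10 N) and then stays. Flush, its centre is 15 mm below this point.
- reader_window (a point): Centre of the glass reading window, flat in the reader's underside, 35 mm from the reader's centre towards the head (+x) and 21 mm below it; same axes as the reader.
- battery_center (a point): Battery pack: an orange block with a black band, 50 (x) x 26 (y) x 30 (z) mm, 60 g, loose, standing on a flat 8 mm thick white holder. This point is its centre (15 mm up); x lengthwise, z up. It goes into the bay lengthwise, either way round, with about 2 mm play on each side.
- dock: Fixed blue dock plate 150 (x) x 80 (y) x 12 mm on which the reader lies, with 8 mm high black end stops at both x ends; origin at the centre of its underside, x lengthwise.
- holder: Fixed flat white plastic holder 80 (x) x 60 (y) x 8 mm under the battery; origin at the centre of its underside.
- label (a point): Centre of the paper label with black bars (74 mm along x, 44 mm along y) on the top face of the small white box with YELLOW tape; the box is 100 (x) x 80 (y) x 55 (z) mm, 350 g, loose, and this point is in its top face, 55 mm above the table. x runs along the label's and the box's length, z up.
- yellow_box: The same yellow-taped box; origin at the centre of its underside.
- red_box: A like small white box with RED tape and its own label, 100 x 80 x 55 mm, loose: a bystander; origin at the centre of its underside.
- stack_near: Two white red-taped boxes strapped together with a red band into one stack 150 (x) x 90 (y) x 140 (z) mm, 1.2 kg, loose: the nearer of two obstacles between the reader and the small boxes; origin at the centre of its underside.
- stack_far: The farther such stack, 150 x 90 x 140 mm; origin at the centre of its underside.
- sanitiser: Clear bottle with an orange label, 56 mm across, 150 mm tall, standing beyond the stacks: a bystander; origin at the centre of its underside.
Mind the look-alikes: they are no part of the job. There is more than one size of the part that bears battery_center; the job needs the middle-sized.

How it is judged:
By the outcome, as a careful person would: the job done as asked, in the order asked, and still so for the second after the job is handed in, while the arm keeps its last pose, push and grip.
It also fails if it takes over 67 s, if anything falls off the work surface, if the arm or the gripper's body presses on something with over 40 N, if the wrist force passes 120 N, or if a joint passes its speed limit or range.

ROBOT

A 6-joint arm with a two-finger parallel gripper is mounted at the origin on the work surface. World frame = base frame: x ahead of the robot, y to its left, z up, the work surface at z = 0. Lengths are in m, angles in degrees, forces in N, time in s.
With the tool pointing down it reaches from about 0.4 to 0.825 m from the base axis. Payload 7 kg.
Tool frame: the origin (TCP) lies between the finger pads; the fingertips stand 22 mm ahead of it and the grasp point (between the pads) lies 3 mm ahead of it; z points along the fingers, y is the line along which they close (so a half turn about z gives the same grasp; the last joint's range is limited). The gripper opens to 88 mm and grips with 3 to 60 N. Pads are 19 mm wide; open, the fingers measure 130 mm over their backs; the gripper's body (78 mm by 193 mm) begins 47 mm behind the grasp point.
Start: joints at [89.043, 20.546, 0.682, 0, -70.136, -16.507], TCP at [0.203, 0.644, 0.217] pointing down, gripper open.
Joint ranges: [-176.03, 176.03], [-82.01, 121.73], [-58.28, 71.71], [-173.87, 95.51], [-174.79, -0.11], [-173.66, 173.66]. Speed limits (degrees/s): [136.94, 136.94, 172.46, 180, 180, 180].

INTERFACE

Orientations are given as [roll, pitch, yaw] about the fixed x, y, z axes, in that order (R = Rz(yaw) Ry(pitch) Rx(roll)).
In Python, from plant import ctrl gives the robot as it stands.
- The arm moves only by the tool apply_moves, never from a script. Its argument "targets" is a list of rows, each an object with "travel": the shift along the tool's x, y, z in mm, a list of three; "roll": the turn about the tool's z in degrees; "jaw": the finger opening in mm, from 0 to 87.6. In form: [{"travel": [tx, ty, tz], "roll": roll, "jaw": jaw}, ...]. A call has 1 to 10 rows; each row shifts and turns the commanded pose from where the row before left it, along the tool's axes as they then stand; what a row does not reach is not made up. A row lasts 1/10 s, in which the tool goes at most 50 mm and 8.59 degrees, less where a joint would pass 70% of its speed; a pose out of reach is approached as far as the arm can. A call with a gripper value outside its range is refused whole. The fingers move at their own pace and stop on an object; the grip force is fixed at half the most. Time passes only in rows, so rows that do not move let the fingers close. It gives the time, the measured TCP pose, the force, the opening and the grip force at its end, in the units of the state.
- ctrl.get_obs(): the state, without advancing time (a new reading comes with each control period).
- ctrl.snapshot(name): name is "scene" or "top"; returns the picture (420x560x3 uint8, red, green, blue); there is no depth.
- ctrl.calibration(name): a dict with "K" (3x3 intrinsics, pixels), "extrinsics" (4x4, takes a point from camera to world coordinates). Camera axes: x right, y down, z forward; pixel columns grow to the right and rows downward; lengths in m; the calibration is good to about 2 mm. A picture is of the moment at which its call begins. calibration takes no time and is no camera call.
- ctrl.close_job(): hands the job in; it is judged then, once.
The state is a dict: "clock": time; "joint_pos": joint angles; "qvel": joint speeds; "tau": joint torques, N m; "tool_pos": TCP position; "orientation": TCP orientation; "force": force on the tool from outside, world axes, zero at the start; "moment": the same for the moment, N m; "opening": finger opening in m; "gripper_force": force on a finger pad.
Only numpy, scipy, OpenCV 4.12 (cv2) and the standard library are available. Lean on these libraries where they do the work, as an engineer would, in place of code of your own. Each camera call takes 0.05 s, during which the arm holds its last target. There are 200 camera calls.

## Working session

There is one attempt and no reset: what is moved stays moved. The work goes in short steps, Python scripts to look and compute and a tool call to move; the robot and the scene stay as the last step left them, time stands still between calls to the robot, and variables do not carry over. Pictures are saved under pics/ and viewed, at most 10 in all, crops included, and the job is handed in when it is done.

Besides the shell and the picture viewer there is one more tool, called after "Request:" by a JSON object that holds its "api" and its "payload", one argument or row to a line. apply_moves: Moves the arm, as the interface text tells. Its arguments: {"type":"object","properties":{"targets":{"type":"array","items":{"type":"object","properties":{"travel":{"type":"array","items":{"type":"number"}},"roll":{"type":"number"},"jaw":{"type":"number"}}}}},"required":["targets"]}

```bash
mkdir -p pics; cat > h.py <<'E'
import numpy as np, cv2
from plant import ctrl
def snap(n,f=None):
    im=ctrl.snapshot(n)
    if f: cv2.imwrite('pics/'+f,cv2.cvtColor(im,cv2.COLOR_RGB2BGR))
    return im
def ray(n,u,v,z):
    c=ctrl.calibration(n);K=np.array(c['K']);T=np.array(c['extrinsics'])
    d=T[:3,:3]@np.linalg.solve(K,[u,v,1.]);o=T[:3,3]
    return o+d*(z-o[2])/d[2]
E
python3 - <<'E'
from h import *
for n in('scene','top'):
    snap(n,n+'0.png'); c=ctrl.calibration(n); print(n,np.round(c['K'],1).tolist(),np.round(c['extrinsics'],3).tolist())
print(ctrl.get_obs())
E
```

```text
scene [[428.3, 0.0, 279.2], [0.0, 428.3, 208.1], [0.0, 0.0, 1.0]] [[0.365, 0.766, -0.529, 1.034], [0.931, -0.307, 0.199, -0.164], [-0.01, -0.565, -0.825, 0.738], [0.0, 0.0, 0.0, 1.0]]
top [[403.4, 0.0, 274.1], [0.0, 403.4, 205.7], [0.0, 0.0, 1.0]] [[0.016, -0.999, 0.049, 0.56], [-1.0, -0.016, 0.008, -0.022], [-0.008, -0.049, -0.999, 0.937], [0.0, 0.0, 0.0, 1.0]]
{'clock': 0.1, 'joint_pos': array([ 8.90449561e+01,  2.05857291e+01,  6.40155643e-01, -1.67170075e-02,
       -7.01377890e+01, -1.65065359e+01]), 'qvel': array([ 0.01786752, -0.23512987,  0.0838702 ,  0.16966224,  0.01152598,
       -0.00897552]), 'tau': array([-2.24370386e-03, -5.84160841e+01,  2.93751973e+01,  7.01564893e+00,
        1.01715521e-02, -4.85224814e-05]), 'tool_pos': array([0.20244669, 0.64345139, 0.2160463 ]), 'orientation': array([ 1.79915608e+02, -8.61889104e-03, -1.74672646e+01]), 'force': array([-0.06130768,  0.12425624,  0.83704877]), 'moment': array([-0.03749691, -0.0069046 , -0.03209128]), 'gripper_force': 0.0, 'opening': 0.08722240223215186}
```

View pics/scene0.png

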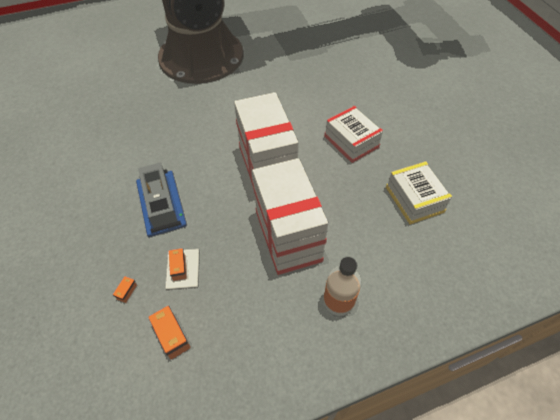

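View pics/top0.png

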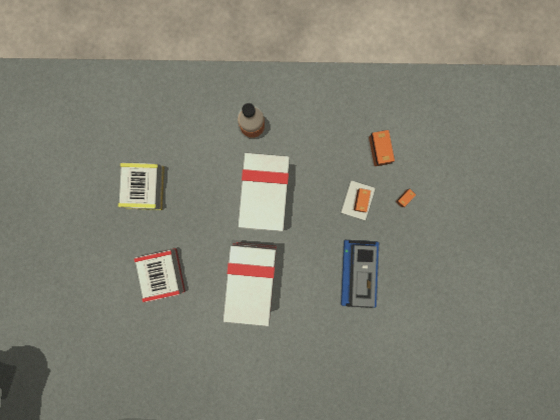

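Scene: the battery candidates in the top view are (363,200) on the white holder, small (406,198) and large (382,148). The middle-sized one on the holder fits. The reader is at (365,275) with its head up the image, and the yellow box's label is at (138,185), the red box at (158,275). Next I measure and check a close crop.

```bash
python3 - <<'E'
from h import *
im=snap('top'); hsv=cv2.cvtColor(im,cv2.COLOR_RGB2HSV)
def comps(m,z,a0,tag):
    cs,_=cv2.findContours(m.astype(np.uint8),cv2.RETR_EXTERNAL,cv2.CHAIN_APPROX_NONE)
    for c in cs:
        if cv2.contourArea(c)<a0: continue
        P=np.array([ray('top',u,v,z)[:2] for u,v in c[:,0]],np.float32)*1000
        r=cv2.minAreaRect(P); b=cv2.boxPoints(r); e=b[1]-b[0]; f=b[2]-b[1]
        L=e if np.hypot(*e)>np.hypot(*f) else f
        print(tag,'px',c[:,0].mean(0).round(),'c',np.round(r[0],1),'size',np.round(r[1],1),'ang',round(np.degrees(np.arctan2(L[1],L[0]))%180,1))
h,s,v=[hsv[...,i].astype(int) for i in range(3)]
comps((h<14)&(s>170)&(v>130),.038,40,'orange')
comps((h>22)&(h<34)&(s>120)&(v>120),.055,15,'yellow')
comps((h>95)&(h<125)&(s>110),.012,40,'blue')
comps((s<45)&(v>170),.055,100,'white55')
comps((s<45)&(v>170),.008,100,'white8')
comps((s<45)&(v>170),.140,100,'white140')
a=cv2.resize(im[175:315,320:430],None,fx=4,fy=4,interpolation=cv2.INTER_CUBIC)
b=cv2.resize(im[150:220,105:175],None,fx=4.6,fy=4.6,interpolation=cv2.INTER_CUBIC)
out=np.zeros((560,770,3),np.uint8); out[:,:440]=a; out[:322,445:767]=b
cv2.imwrite('pics/c1.png',out[...,::-1])
E
```

```text
orange px [160. 296.] c [400.5 234.2] size [ 5.5 79.3] ang 103.4
orange px [405. 198.] c [ 627.1 -307.8] size [17.2 33.4] ang 135.6
orange px [382. 144.] c [ 740.2 -255.8] size [69.  35.3] ang 10.4
yellow px [136. 205.] c [599.5 288.7] size [79.3  6.4] ang 88.3
yellow px [138. 165.] c [688.2 286.2] size [77.8  6.7] ang 88.9
blue px [346. 271.] c [ 455.8 -183.6] size [ 25.3 147. ] ang 176.9
white55 px [248. 300.] c [399.   39.8] size [ 97.9 102.4] ang 175.8
white55 px [156. 276.] c [446.6 239.5] size [78.5 78.1] ang 13.0
white55 px [252. 256.] c [493.6  32.6] size [97.9 36. ] ang 85.6
white55 px [359. 200.] c [ 619.  -197.5] size [55.3 73.9] ang 163.4
white55 px [262. 206.] c [603.7  12.1] size [ 97.9 102.5] ang 176.1
white55 px [137. 185.] c [644.3 287. ] size [78.2 77.9] ang 88.9
white55 px [266. 162.] c [698.7   5.6] size [97.9 35.5] ang 86.1
white8 px [248. 300.] c [390.5  43.1] size [103.1 107.9] ang 175.8
white8 px [156. 276.] c [440.6 253.4] size [82.7 82.2] ang 13.0
white8 px [252. 256.] c [490.1  35.5] size [103.2  37.9] ang 85.6
white8 px [359. 200.] c [ 622.1 -206.8] size [58.3 77.8] ang 163.4
white8 px [262. 206.] c [606.1  13.9] size [103.1 108. ] ang 176.1
white8 px [137. 185.] c [648.8 303.4] size [82.4 82.1] ang 88.9
white8 px [266. 162.] c [706.1   7.1] size [103.1  37.4] ang 86.1
white140 px [248. 300.] c [414.5  33.9] size [88.5 92.5] ang 175.8
white140 px [156. 276.] c [457.5 214.3] size [70.9 70.6] ang 13.0Traceback (most recent call last):
  File "<stdin>", line 17, in <module>
  File "<stdin>", line 7, in comps
  File "h.py", line 8, in ray
    c=ctrl.calibration(n);K=np.array(c['K']);T=np.array(c['extrinsics'])
ValueError: time passes only in moves, steps and waits
```

```bash
cat > h.py <<'E'
import numpy as np, cv2, os, pickle
from plant import ctrl
if not os.path.exists('cal.pkl'):
    pickle.dump({n:{k:np.array(x) for k,x in ctrl.calibration(n).items() if k in('K','extrinsics')} for n in('scene','top')},open('cal.pkl','wb'))
CAL=pickle.load(open('cal.pkl','rb'))
def snap(n,f=None):
    im=ctrl.snapshot(n)
    if f: cv2.imwrite('pics/'+f,cv2.cvtColor(im,cv2.COLOR_RGB2BGR))
    return im
def ray(n,u,v,z):
    K,T=CAL[n]['K'],CAL[n]['extrinsics']
    d=T[:3,:3]@np.linalg.solve(K,[u,v,1.]);o=T[:3,3]
    return o+d*(z-o[2])/d[2]
def rects(n,m,z,a0,tag):
    cs,_=cv2.findContours(m.astype(np.uint8),cv2.RETR_EXTERNAL,cv2.CHAIN_APPROX_NONE)
    for c in cs:
        if cv2.contourArea(c)<a0: continue
        P=np.array([ray(n,u,v,z)[:2] for u,v in c[:,0]],np.float32)*1000
        r=cv2.minAreaRect(P); b=cv2.boxPoints(r); e=b[1]-b[0]; f=b[2]-b[1]
        L=e if np.hypot(*e)>np.hypot(*f) else f
        print(tag,'px',c[:,0].mean(0).round(),'c',np.round(r[0],1),'size',np.round(r[1],1),'ang',round((np.degrees(np.arctan2(L[1],L[0]))+90)%180-90,1))
E
python3 - <<'E'
from h import *
im=snap('top'); hsv=cv2.cvtColor(im,cv2.COLOR_RGB2HSV)
h,s,v=[hsv[...,i].astype(int) for i in range(3)]
m=(h<16)&(s>150)&(v>100)
rects('top',m,.038,60,'orange')
d=np.zeros_like(m); d[235:315,335:385]=True
rects('top',d&(h>90)&(h<130)&(s>90),.012,10,'blue')
rects('top',d&(v<45),.054,10,'dark')
for y in (250,285,300): print(y,[tuple(im[y,x]) for x in range(338,384,2)])
a=cv2.resize(im[175:315,320:430],None,fx=4,fy=4,interpolation=cv2.INTER_CUBIC)
b=cv2.resize(im[150:220,105:175],None,fx=4.6,fy=4.6,interpolation=cv2.INTER_CUBIC)
out=np.zeros((560,770,3),np.uint8); out[:,:440]=a; out[:322,445:767]=b
cv2.imwrite('pics/c1.png',out[...,::-1])
E
```

```text
orange px [160. 296.] c [400.5 233.8] size [ 6.2 80.2] ang -76.6
orange px [250. 270.] c [460.1  36. ] size [100.9  22.3] ang 85.8
orange px [406. 197.] c [ 627.  -308.1] size [19.5 37.3] ang -41.4
orange px [362. 200.] c [ 619.9 -210.3] size [25.  48.3] ang -10.0
orange px [265. 176.] c [669.3   8. ] size [101.4  22.4] ang 85.9
orange px [383. 147.] c [ 740.  -255.8] size [72.2 37. ] ang 11.3
blue px [375. 268.] c [ 455.8 -248.5] size [143.1  38.3] ang 13.1
blue px [347. 270.] c [ 455.6 -187.9] size [ 34.5 147.5] ang -3.4
dark px [367. 256.] c [ 498.1 -217. ] size [19.6 19.5] ang 0.3
250 [(np.uint8(120), np.uint8(123), np.uint8(110)), (np.uint8(119), np.uint8(121), np.uint8(111)), (np.uint8(108), np.uint8(109), np.uint8(100)), (np.uint8(50), np.uint8(76), np.uint8(102)), (np.uint8(77), np.uint8(144), np.uint8(97)), (np.uint8(56), np.uint8(91), np.uint8(120)), (np.uint8(50), np.uint8(69), np.uint8(97)), (np.uint8(47), np.uint8(50), np.uint8(48)), (np.uint8(97), np.uint8(103), np.uint8(106)), (np.uint8(126), np.uint8(128), np.uint8(120)), (np.uint8(47), np.uint8(48), np.uint8(44)), (n
[... 1967 characters left out ...]
p.uint8(123), np.uint8(125), np.uint8(117)), (np.uint8(121), np.uint8(122), np.uint8(113)), (np.uint8(122), np.uint8(122), np.uint8(115)), (np.uint8(121), np.uint8(123), np.uint8(115)), (np.uint8(121), np.uint8(124), np.uint8(115)), (np.uint8(120), np.uint8(122), np.uint8(114)), (np.uint8(121), np.uint8(122), np.uint8(115)), (np.uint8(120), np.uint8(121), np.uint8(113)), (np.uint8(122), np.uint8(123), np.uint8(114)), (np.uint8(119), np.uint8(119), np.uint8(111)), (np.uint8(103), np.uint8(110), np.uint8(120)), (np.uint8(84), np.uint8(94), np.uint8(111)), (np.uint8(126), np.uint8(129), np.uint8(118)), (np.uint8(128), np.uint8(130), np.uint8(118)), (np.uint8(121), np.uint8(124), np.uint8(113))]
```

View pics/c1.png

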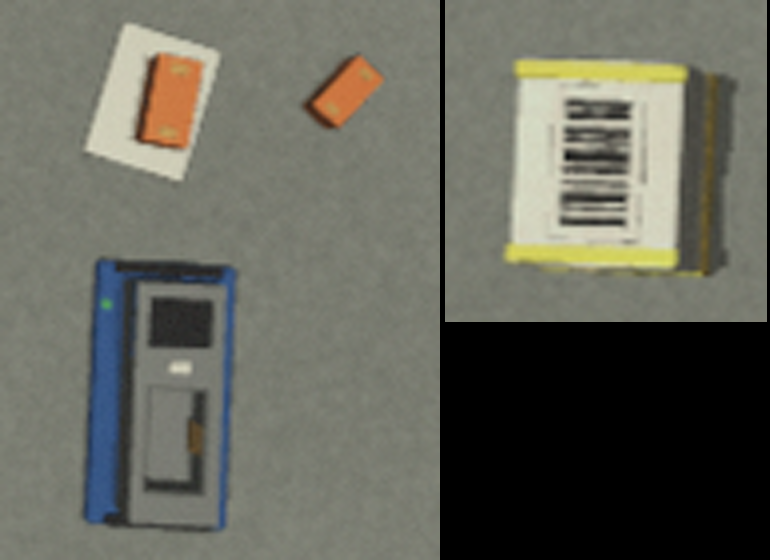

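The crop confirms the middle battery on the holder at crop (173,100), and the reader's head (screen) towards the top. Reader top corners are (137,281), (229,283), (217,527), (126,523) and bay corners (147,387), (207,388), (202,493), (144,490). The yellow-taped label is lengthwise along the image's vertical.

```bash
python3 - <<'E'
from h import *
def poly(pts,z,tag):
    P=np.array([ray('top',320+(x+.5)/4-.5,175+(y+.5)/4-.5,z)[:2] for x,y in pts])*1000
    ax=(P[0]+P[1]-P[2]-P[3])/2
    print(tag,P.mean(0).round(1),'len',np.hypot(*ax).round(1),'w',np.hypot(*(P[0]+P[3]-P[1]-P[2])/2).round(1),'ang',np.degrees(np.arctan2(ax[1],ax[0])).round(1))
poly([(137,281),(229,283),(217,527),(126,523)],.054,'reader')
poly([(147,387),(207,388),(202,493),(144,490)],.054,'bay')
poly([(157,54),(205,58),(190,148),(143,140)],.038,'batt')
E
```

```text
reader [ 455.1 -211.7] len 131.1 w 49.6 ang -2.4
bay [ 435.5 -210.6] len 55.9 w 31.9 ang -1.9
batt [ 620.9 -212.3] len 49.9 w 26.6 ang -9.0
```

Request:
{"api": "apply_moves", "payload": {
  "targets": [
    {"travel":[16,17,-4]},
    {"travel":[32,34,0]},
    {"travel":[33,35,0]},
    {"travel":[33,35,0]},
    {"travel":[33,35,0]},
    {"travel":[33,35,0]},
    {"travel":[33,35,0]},
    {"travel":[33,35,0]},
    {"travel":[33,35,0]},
    {"travel":[33,35,0]}
  ]
}}

```text
validation failed for argument at $.ta...
```

Request:
{"api": "apply_moves", "payload": {
  "targets": [
    {"travel":[33,35,0]},
    {"travel":[33,35,0]},
    {"travel":[33,35,0]},
    {"travel":[33,35,0]},
    {"travel":[33,35,0]},
    {"travel":[33,35,0]},
    {"travel":[33,35,0]},
    {"travel":[30,30,0]},
    {"travel":[20,20,0]},
    {"travel":[0,0,0],"roll":-8}
  ]
}}

```text
validation failed for argument at $.ta...
```

Request:
{"api": "apply_moves", "payload": {
  "targets": [
    {"travel":[0,0,0]},
    {"travel":[0,0,0]},
    {"travel":[0,0,0]}
  ]
}}

```text
validation failed for argument at $.ta...
```

All fields are required in every row.

Request:
{"api": "apply_moves", "payload": {
  "targets": [
    {"travel":[16,17,-4],"roll":0,"jaw":60},
    {"travel":[32,34,0],"roll":0,"jaw":60},
    {"travel":[33,35,0],"roll":0,"jaw":60},
    {"travel":[33,35,0],"roll":0,"jaw":60},
    {"travel":[33,35,0],"roll":0,"jaw":60},
    {"travel":[33,35,0],"roll":0,"jaw":60},
    {"travel":[33,35,0],"roll":0,"jaw":60},
    {"travel":[33,35,0],"roll":0,"jaw":60},
    {"travel":[33,35,0],"roll":0,"jaw":60},
    {"travel":[33,35,0],"roll":0,"jaw":60}
  ]
}}

```text
clock: 1.2
tool_pos: [0.4012, 0.2326, 0.2211]
orientation: [-180.0, -0.0, -17.4]
force: [1.4, 0.6, -0.0]
opening: 0.0601
gripper_force: 0.0
```

Request:
{"api": "apply_moves", "payload": {
  "targets": [
    {"travel":[33,35,0],"roll":0,"jaw":60},
    {"travel":[33,35,0],"roll":0,"jaw":60},
    {"travel":[33,35,0],"roll":0,"jaw":60},
    {"travel":[33,35,0],"roll":0,"jaw":60},
    {"travel":[33,35,0],"roll":0,"jaw":60},
    {"travel":[33,35,0],"roll":0,"jaw":60},
    {"travel":[33,35,0],"roll":0,"jaw":60},
    {"travel":[30,30,0],"roll":0,"jaw":60},
    {"travel":[20,20,0],"roll":0,"jaw":60},
    {"travel":[0,0,0],"roll":-8,"jaw":60}
  ]
}}

```text
clock: 2.2
tool_pos: [0.5812, -0.1344, 0.2198]
orientation: [180.0, 0.1, -9.6]
force: [0.7, 0.8, -0.3]
opening: 0.0595
gripper_force: 0.0
```

Request:
{"api": "apply_moves", "payload": {
  "targets": [
    {"travel":[0,0,0],"roll":0,"jaw":60},
    {"travel":[0,0,0],"roll":0,"jaw":60},
    {"travel":[0,0,0],"roll":0,"jaw":60}
  ]
}}

```text
clock: 2.5
tool_pos: [0.5802, -0.1307, 0.2211]
orientation: [-180.0, -0.0, -9.6]
force: [-0.4, 0.3, 0.1]
opening: 0.06
gripper_force: 0.0
```

Request:
{"api": "apply_moves", "payload": {
  "targets": [
    {"travel":[18,25,0],"roll":0,"jaw":60},
    {"travel":[20,27,15],"roll":0,"jaw":60},
    {"travel":[15.3,21.5,30],"roll":0,"jaw":60},
    {"travel":[0,0,40],"roll":0,"jaw":60},
    {"travel":[0,0,25],"roll":0,"jaw":60},
    {"travel":[0,0,11],"roll":0,"jaw":60},
    {"travel":[0,0,0],"roll":0,"jaw":60},
    {"travel":[0,0,0],"roll":0,"jaw":60}
  ]
}}

```text
clock: 3.3
tool_pos: [0.6219, -0.2122, 0.1015]
orientation: [180.0, -0.1, -9.4]
force: [0.5, 0.7, 0.7]
opening: 0.0598
gripper_force: 0.0
```

```bash
python3 - <<'E'
from h import *
im=snap('scene'); cv2.imwrite('pics/s2.png',cv2.resize(im[190:330,90:260],None,fx=4,fy=4,interpolation=cv2.INTER_CUBIC)[...,::-1])
E
```

```text
(no output)
```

View pics/s2.png

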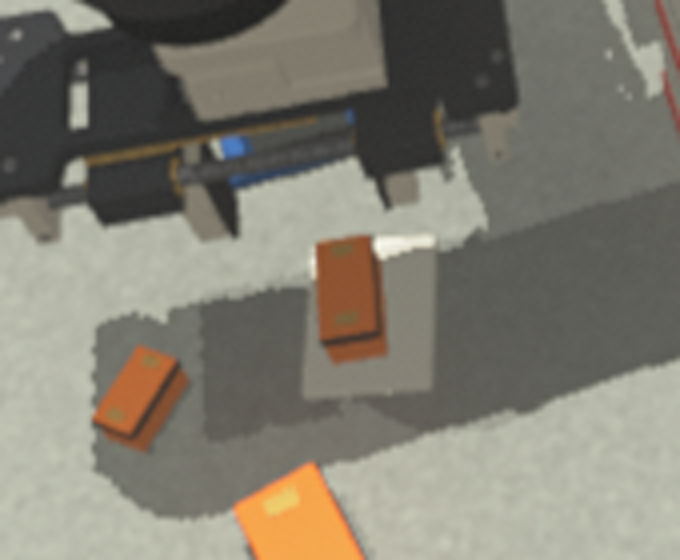

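The crop shows the battery at crop (347,290) between the fingers at (215,200) and (400,190). The small and large batteries are clear of the gripper.

```bash
python3 - <<'E'
from h import *
P=np.array([ray('scene',90+x/4-.4,190+y/4-.4,.038)[:2] for x,y in [(322,343),(380,332),(374,237),(316,242)]])*1000
ax=(P[0]+P[1]-P[2]-P[3])/2
print(P.mean(0),np.hypot(*ax),np.degrees(np.arctan2(ax[1],ax[0])), ctrl.get_obs()['tool_pos'])
E
```

```text
[ 625.15269461 -213.14112748] 51.04052418730885 -10.615526128886376 [ 0.62217072 -0.2122474   0.10193618]
```

Request:
{"api": "apply_moves", "payload": {
  "targets": [
    {"travel":[0,0,20],"roll":0,"jaw":60},
    {"travel":[0,0,20],"roll":0,"jaw":60},
    {"travel":[0,0,11],"roll":0,"jaw":60},
    {"travel":[0,0,0],"roll":0,"jaw":60},
    {"travel":[0,0,0],"roll":0,"jaw":60}
  ]
}}

```text
clock: 3.85
tool_pos: [0.6216, -0.2126, 0.05]
orientation: [180.0, -0.1, -9.4]
force: [-0.4, 0.2, -0.4]
opening: 0.0601
gripper_force: 0.0
```

Request:
{"api": "apply_moves", "payload": {
  "targets": [
    {"travel":[0,0,0],"roll":0,"jaw":15},
    {"travel":[0,0,0],"roll":0,"jaw":15},
    {"travel":[0,0,0],"roll":0,"jaw":15},
    {"travel":[0,0,0],"roll":0,"jaw":15},
    {"travel":[0,0,0],"roll":0,"jaw":15},
    {"travel":[0,0,0],"roll":0,"jaw":15}
  ]
}}

```text
clock: 4.45
tool_pos: [0.6209, -0.2125, 0.0489]
orientation: [180.0, 0.0, -9.5]
force: [-0.1, -0.3, -0.4]
opening: 0.0188
gripper_force: 0.0
```

Request:
{"api": "apply_moves", "payload": {
  "targets": [
    {"travel":[0,0,-10],"roll":0,"jaw":15},
    {"travel":[0,0,-20],"roll":0,"jaw":15},
    {"travel":[0,0,-25],"roll":0,"jaw":15},
    {"travel":[0,0,-15],"roll":0,"jaw":15},
    {"travel":[0,0,0],"roll":0,"jaw":15},
    {"travel":[0,0,0],"roll":0,"jaw":15}
  ]
}}

```text
clock: 5.05
tool_pos: [0.621, -0.2124, 0.1195]
orientation: [-180.0, -0.1, -9.5]
force: [0.6, 0.3, -0.7]
opening: 0.0151
gripper_force: 0.0
```

```bash
python3 - <<'E'
from h import *
im=snap('scene'); cv2.imwrite('pics/s3.png',cv2.resize(im[190:330,90:260],None,fx=4,fy=4,interpolation=cv2.INTER_CUBIC)[...,::-1])
E
```

```text
(no output)
```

View pics/s3.png

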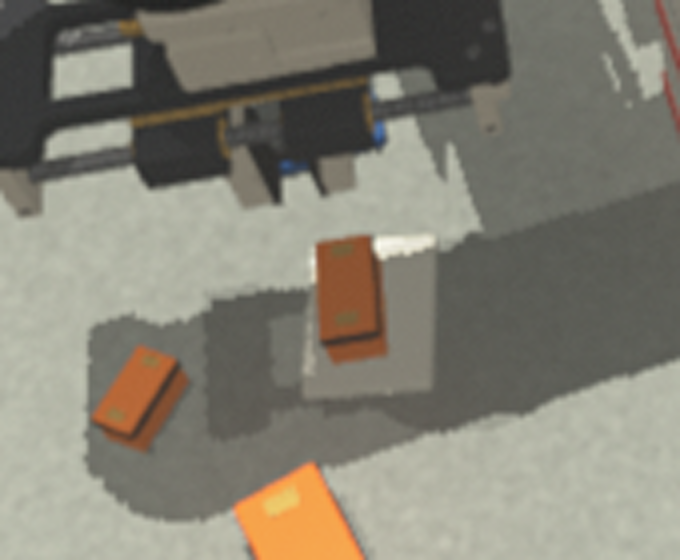

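The crop shows the battery unmoved at (347,290), with the closed fingertips at about (275,200) and (340,190). I check this against the stated TCP.

```bash
python3 - <<'E'
from h import *
T=np.linalg.inv(CAL['scene']['extrinsics']);K=CAL['scene']['K']
def pr(p):
    q=K@(T[:3,:3]@np.array(p)+T[:3,3]); u=q[:2]/q[2]; return np.round([(u[0]-90)*4,(u[1]-190)*4])
o=ctrl.get_obs(); print(o['tool_pos'],o['orientation'],o['joint_pos'])
p=o['tool_pos']
for dz in(-.022,-.003,0,.044): print(dz,pr(p+[0,0,dz]))
for s in(-1,1): print(pr(p+[s*.0013,s*.0075,-.022]))
print('batt top',pr([.621,-.212,.038]), pr([.621,-.212,.008]))
E
```

```text
[ 0.62048334 -0.21238124  0.11861155] [-1.79986059e+02  2.56231865e-02 -9.47422909e+00] [-1.90078824e+00  2.29569158e+01 -9.14102507e+00 -2.02944042e-02
 -5.79256230e+01  8.24373363e+01]
-0.022 [317. 214.]
-0.003 [307. 191.]
0 [306. 187.]
0.044 [281. 131.]
[299. 217.]
[335. 210.]
batt top [347. 278.] [360. 307.]
```

The fingertips seem to sit higher than stated, so I touch the battery's top gently with closed fingers to find the true tip height.

Request:
{"api": "apply_moves", "payload": {
  "targets": [
    {"travel":[0,0,20],"roll":0,"jaw":0},
    {"travel":[0,0,25],"roll":0,"jaw":0},
    {"travel":[0,0,18],"roll":0,"jaw":0},
    {"travel":[0,0,5],"roll":0,"jaw":0},
    {"travel":[0,0,0],"roll":0,"jaw":0},
    {"travel":[0,0,0],"roll":0,"jaw":0}
  ]
}}

```text
clock: 5.7
tool_pos: [0.6213, -0.2126, 0.0514]
orientation: [180.0, -0.0, -9.4]
force: [-0.1, 1.5, 0.2]
opening: 0.0004
gripper_force: 0.0
```

Request:
{"api": "apply_moves", "payload": {
  "targets": [
    {"travel":[0,0,2],"roll":0,"jaw":0},
    {"travel":[0,0,0],"roll":0,"jaw":0},
    {"travel":[0,0,0],"roll":0,"jaw":0}
  ]
}}

```text
clock: 6.0
tool_pos: [0.6211, -0.2125, 0.0495]
orientation: [-180.0, -0.1, -9.5]
force: [0.1, 0.7, 0.2]
opening: 0.0006
gripper_force: 0.0
```

Request:
{"api": "apply_moves", "payload": {
  "targets": [
    {"travel":[0,0,2],"roll":0,"jaw":0},
    {"travel":[0,0,0],"roll":0,"jaw":0},
    {"travel":[0,0,0],"roll":0,"jaw":0}
  ]
}}

```text
clock: 6.3
tool_pos: [0.6208, -0.2125, 0.0468]
orientation: [180.0, 0.0, -9.5]
force: [-0.2, 0.1, -0.7]
opening: 0.0006
gripper_force: 0.0
```

```bash
python3 - <<'E'
from h import *
a=snap('scene')[200:300,90:200]; b=snap('top')[140:240,310:400]
f=lambda x:cv2.resize(x,None,fx=4,fy=4,interpolation=cv2.INTER_CUBIC)
cv2.imwrite('pics/s4.png',np.hstack([f(a),f(b)])[...,::-1])
E
```

```text
(no output)
```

View pics/s4.png

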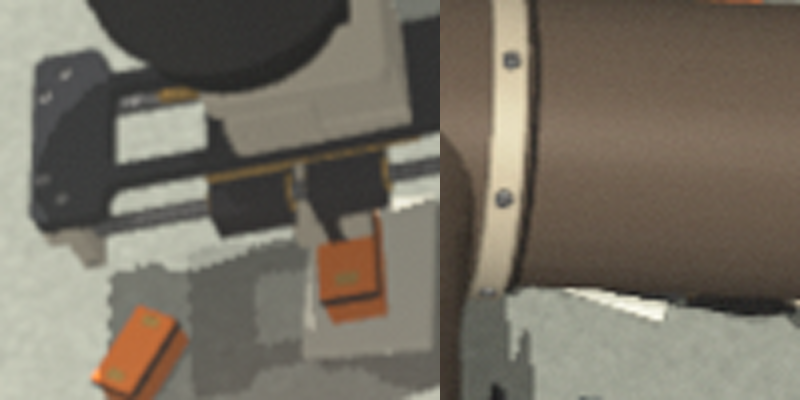

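The left crop shows the closed fingertips ending about at (305,250)–(355,238), at the far half of the battery's top. The top camera is blocked by the arm. I continue the touch.

Request:
{"api": "apply_moves", "payload": {
  "targets": [
    {"travel":[0,0,2],"roll":0,"jaw":0},
    {"travel":[0,0,0],"roll":0,"jaw":0},
    {"travel":[0,0,0],"roll":0,"jaw":0}
  ]
}}

```text
clock: 6.7
tool_pos: [0.6208, -0.2125, 0.0448]
orientation: [180.0, 0.0, -9.5]
force: [0.0, 0.1, -0.5]
opening: 0.0003
gripper_force: 0.0
```

Request:
{"api": "apply_moves", "payload": {
  "targets": [
    {"travel":[0,0,2],"roll":0,"jaw":0},
    {"travel":[0,0,0],"roll":0,"jaw":0},
    {"travel":[0,0,0],"roll":0,"jaw":0}
  ]
}}

```text
clock: 7.0
tool_pos: [0.6208, -0.2125, 0.0427]
orientation: [180.0, 0.0, -9.5]
force: [0.3, -0.0, 0.9]
opening: 0.0005
gripper_force: 0.0
```

Request:
{"api": "apply_moves", "payload": {
  "targets": [
    {"travel":[0,0,2],"roll":0,"jaw":0},
    {"travel":[0,0,0],"roll":0,"jaw":0},
    {"travel":[0,0,0],"roll":0,"jaw":0}
  ]
}}

```text
clock: 7.3
tool_pos: [0.6208, -0.2125, 0.0408]
orientation: [180.0, 0.0, -9.5]
force: [0.0, 0.6, -0.1]
opening: 0.0003
gripper_force: 0.0
```

Request:
{"api": "apply_moves", "payload": {
  "targets": [
    {"travel":[0,0,2],"roll":0,"jaw":0},
    {"travel":[0,0,0],"roll":0,"jaw":0},
    {"travel":[0,0,0],"roll":0,"jaw":0}
  ]
}}

```text
clock: 7.6
tool_pos: [0.6208, -0.2125, 0.0388]
orientation: [180.0, 0.0, -9.5]
force: [-0.5, -0.3, 0.8]
opening: 0.0004
gripper_force: 0.0
```

Request:
{"api": "apply_moves", "payload": {
  "targets": [
    {"travel":[0,0,2],"roll":0,"jaw":0},
    {"travel":[0,0,0],"roll":0,"jaw":0},
    {"travel":[0,0,0],"roll":0,"jaw":0}
  ]
}}

```text
clock: 7.9
tool_pos: [0.6208, -0.2125, 0.0368]
orientation: [180.0, 0.0, -9.5]
force: [-0.5, -0.3, -0.3]
opening: 0.0005
gripper_force: 0.0
```

```bash
python3 - <<'E'
from h import *
a=snap('scene')[215:290,130:230]
cv2.imwrite('pics/s5.png',cv2.resize(a,None,fx=8,fy=8,interpolation=cv2.INTER_CUBIC)[...,::-1])
T=np.linalg.inv(CAL['scene']['extrinsics']);K=CAL['scene']['K']
p=ctrl.get_obs()['tool_pos']
for dx in(-.0095,.0095):
  for dz in(-.022,-.003):
    q=K@(T[:3,:3]@(p+[dx,0,dz])+T[:3,3]); u=q[:2]/q[2]; print(dx,dz,(u[0]-130)*8,(u[1]-215)*8)
E
```

```text
-0.0095 -0.022 381.80584377357445 367.99754933550184
-0.0095 -0.003 364.9666296686444 330.0408222294832
0.0095 -0.022 401.30376365299844 435.57394767150754
0.0095 -0.003 384.6379911842457 398.4798527461994
```

View pics/s5.png

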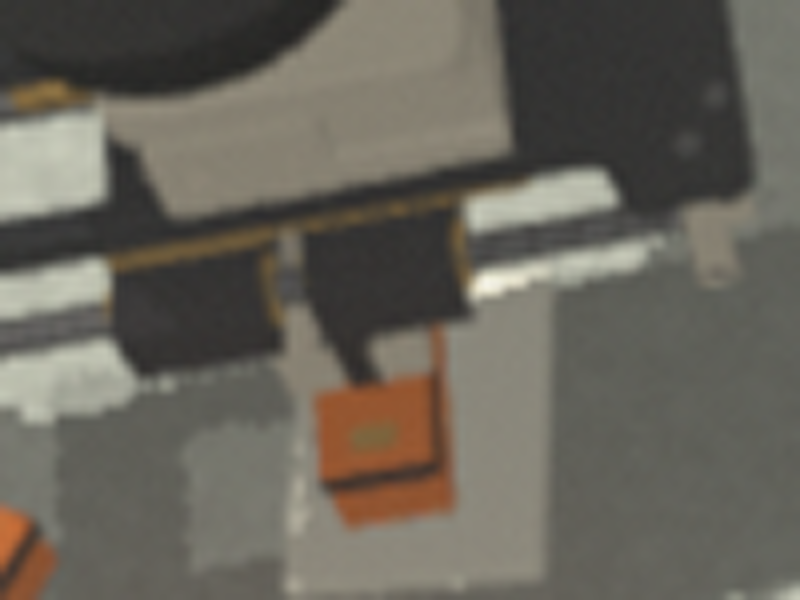

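The crop shows the fingertips' lower front edge at about (380,385), still above the battery. That puts the tips about 25 mm higher than the stated geometry gives, so contact should come within a few mm.

Request:
{"api": "apply_moves", "payload": {
  "targets": [
    {"travel":[0,0,2],"roll":0,"jaw":0},
    {"travel":[0,0,0],"roll":0,"jaw":0},
    {"travel":[0,0,0],"roll":0,"jaw":0}
  ]
}}

```text
clock: 8.25
tool_pos: [0.6208, -0.2125, 0.0348]
orientation: [180.0, 0.0, -9.5]
force: [-0.6, 0.8, 0.5]
opening: 0.0005
gripper_force: 0.0
```

Request:
{"api": "apply_moves", "payload": {
  "targets": [
    {"travel":[0,0,2],"roll":0,"jaw":0},
    {"travel":[0,0,0],"roll":0,"jaw":0},
    {"travel":[0,0,0],"roll":0,"jaw":0}
  ]
}}

```text
clock: 8.55
tool_pos: [0.6208, -0.2126, 0.0328]
orientation: [180.0, 0.0, -9.5]
force: [-0.2, 0.2, 0.2]
opening: 0.0003
gripper_force: 0.0
```

Request:
{"api": "apply_moves", "payload": {
  "targets": [
    {"travel":[0,0,2],"roll":0,"jaw":0},
    {"travel":[0,0,0],"roll":0,"jaw":0},
    {"travel":[0,0,0],"roll":0,"jaw":0}
  ]
}}

```text
clock: 8.85
tool_pos: [0.6208, -0.2125, 0.0308]
orientation: [180.0, 0.0, -9.5]
force: [0.4, 0.4, -0.6]
opening: 0.0003
gripper_force: 0.0
```

Request:
{"api": "apply_moves", "payload": {
  "targets": [
    {"travel":[0,0,2],"roll":0,"jaw":0},
    {"travel":[0,0,0],"roll":0,"jaw":0},
    {"travel":[0,0,0],"roll":0,"jaw":0}
  ]
}}

```text
clock: 9.15
tool_pos: [0.6208, -0.2125, 0.0288]
orientation: [-180.0, 0.0, -9.5]
force: [0.2, 0.4, 0.5]
opening: 0.0003
gripper_force: 0.0
```

Request:
{"api": "apply_moves", "payload": {
  "targets": [
    {"travel":[0,0,2],"roll":0,"jaw":0},
    {"travel":[0,0,0],"roll":0,"jaw":0}
  ]
}}

```text
clock: 9.35
tool_pos: [0.621, -0.2126, 0.0286]
orientation: [180.0, -0.0, -9.4]
force: [-5.4, 2.0, 12.4]
opening: 0.0004
gripper_force: 6.5
```

Request:
{"api": "apply_moves", "payload": {
  "targets": [
    {"travel":[0,0,2],"roll":0,"jaw":0},
    {"travel":[0,0,0],"roll":0,"jaw":0}
  ]
}}

```text
clock: 9.55
tool_pos: [0.621, -0.2126, 0.0285]
orientation: [180.0, -0.1, -9.4]
force: [-9.3, 5.6, 26.9]
opening: 0.0005
gripper_force: 13.3
```

Contact is at reading z = 0.0287. By the image this is the battery's top (0.038), so I take tip height = reading + 9 mm, and regrip from that.

Request:
{"api": "apply_moves", "payload": {
  "targets": [
    {"travel":[0,0,-10],"roll":0,"jaw":60},
    {"travel":[0,0,-10],"roll":0,"jaw":60},
    {"travel":[0,0,0],"roll":0,"jaw":60},
    {"travel":[0,0,0],"roll":0,"jaw":60},
    {"travel":[0,0,0],"roll":0,"jaw":60},
    {"travel":[0,0,0],"roll":0,"jaw":60},
    {"travel":[0,0,0],"roll":0,"jaw":60}
  ]
}}

```text
clock: 10.25
tool_pos: [0.6206, -0.2125, 0.0443]
orientation: [180.0, 0.0, -9.5]
force: [-0.5, -0.4, -1.4]
opening: 0.051
gripper_force: 0.0
```

```bash
python3 - <<'E'
from h import *
im=snap('scene')
cv2.imwrite('pics/s6.png',cv2.resize(im[215:290,130:230],None,fx=8,fy=8,interpolation=cv2.INTER_CUBIC)[...,::-1])
T=np.linalg.inv(CAL['scene']['extrinsics']);K=CAL['scene']['K']
p=ctrl.get_obs()['tool_pos'];print(p)
ty=np.array([-.165,-.986,0]);tx=np.array([.986,-.165,0])
for s in(-1,1):
  for dz in(-.022,.009):
    q=K@(T[:3,:3]@(p+ty*s*.03+tx*.0095+[0,0,dz])+T[:3,3]); u=q[:2]/q[2]; print(s,dz,(u[0]-130)*8,(u[1]-215)*8)
E
```

```text
[ 0.62067965 -0.21251923  0.0444022 ]
-1 -0.022 517.1409256974846 397.4117730638909
-1 0.009 493.3282227911525 334.60680601928607
1 -0.022 257.37327395328634 446.88434315095265
1 0.009 224.6809335148289 385.19750419652473
```

View pics/s6.png

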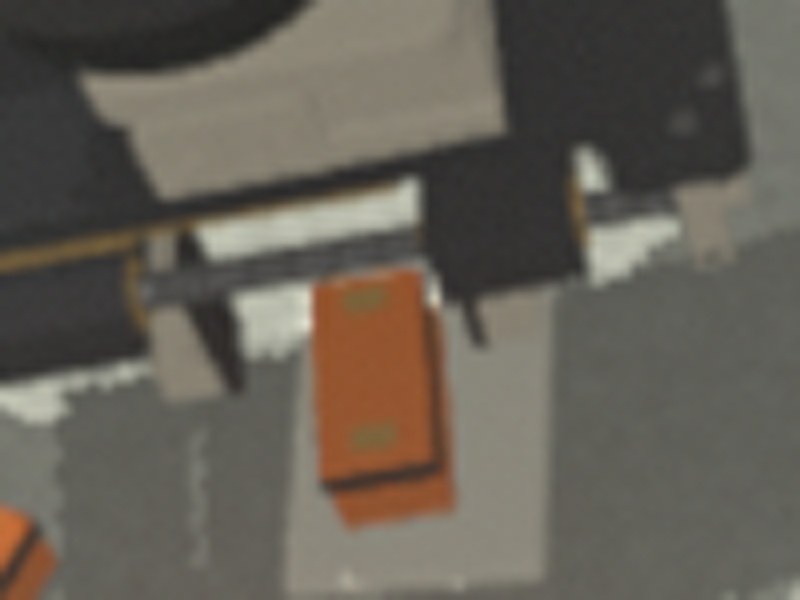

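The crop shows the battery unmoved at (375,375), and the fingers' inner lower corners at (235,392) and (485,345) either side of it. That agrees with the tips at reading + ~8 mm, so I go down and grip.

Request:
{"api": "apply_moves", "payload": {
  "targets": [
    {"travel":[1,0,10],"roll":0,"jaw":60},
    {"travel":[0,0,10],"roll":0,"jaw":60},
    {"travel":[0,0,7],"roll":0,"jaw":60},
    {"travel":[0,0,0],"roll":0,"jaw":60},
    {"travel":[0,0,0],"roll":0,"jaw":60},
    {"travel":[0,0,0],"roll":0,"jaw":15},
    {"travel":[0,0,0],"roll":0,"jaw":15},
    {"travel":[0,0,0],"roll":0,"jaw":15},
    {"travel":[0,0,0],"roll":0,"jaw":15},
    {"travel":[0,0,0],"roll":0,"jaw":15}
  ]
}}

```text
clock: 11.3
tool_pos: [0.6219, -0.2127, 0.0181]
orientation: [180.0, -0.0, -9.5]
force: [-0.8, -0.0, 1.1]
opening: 0.0257
gripper_force: 26.8
```

Request:
{"api": "apply_moves", "payload": {
  "targets": [
    {"travel":[0,0,0],"roll":0,"jaw":15},
    {"travel":[0,0,0],"roll":0,"jaw":15}
  ]
}}

```text
clock: 11.5
tool_pos: [0.622, -0.2127, 0.0181]
orientation: [180.0, -0.0, -9.5]
force: [0.2, 0.2, 1.8]
opening: 0.0259
gripper_force: 30.0
```

Request:
{"api": "apply_moves", "payload": {
  "targets": [
    {"travel":[0,0,-15],"roll":0,"jaw":15},
    {"travel":[0,0,-30],"roll":0,"jaw":15},
    {"travel":[0,0,-30],"roll":0,"jaw":15},
    {"travel":[-15,2,-15],"roll":0,"jaw":15},
    {"travel":[-35,5.5,0],"roll":0,"jaw":15},
    {"travel":[-40,6.3,0],"roll":0,"jaw":15},
    {"travel":[-40,6.3,0],"roll":0,"jaw":15},
    {"travel":[-35,5.5,0],"roll":0,"jaw":15},
    {"travel":[-20.4,3.5,0],"roll":0,"jaw":15},
    {"travel":[0,0,0],"roll":-7.3,"jaw":15}
  ]
}}

```text
clock: 12.5
tool_pos: [0.4314, -0.2108, 0.1091]
orientation: [-180.0, -0.0, -2.2]
force: [0.9, -0.8, -0.4]
opening: 0.0256
gripper_force: 30.0
```

Request:
{"api": "apply_moves", "payload": {
  "targets": [
    {"travel":[0,0,0],"roll":0,"jaw":15},
    {"travel":[0,0,0],"roll":0,"jaw":15},
    {"travel":[0,0,0],"roll":0,"jaw":15}
  ]
}}

```text
clock: 12.8
tool_pos: [0.4347, -0.2109, 0.1081]
orientation: [180.0, -0.0, -2.3]
force: [-0.2, 0.6, -1.0]
opening: 0.0262
gripper_force: 30.0
```

Request:
{"api": "apply_moves", "payload": {
  "targets": [
    {"travel":[0,0,18],"roll":0,"jaw":15},
    {"travel":[0,0,14],"roll":0,"jaw":15},
    {"travel":[0,0,5],"roll":0,"jaw":15},
    {"travel":[0,0,0],"roll":0,"jaw":15},
    {"travel":[0,0,0],"roll":0,"jaw":15},
    {"travel":[0,0,0],"roll":0,"jaw":15}
  ]
}}

```text
clock: 13.4
tool_pos: [0.4348, -0.211, 0.0715]
orientation: [180.0, -0.1, -2.2]
force: [-0.4, 0.6, -0.5]
opening: 0.0253
gripper_force: 30.0
```

```bash
python3 - <<'E'
from h import *
print(ctrl.get_obs()['tool_pos'])
im=snap('scene'); cv2.imwrite('pics/s7raw.png',im[...,::-1])
cv2.imwrite('pics/s7.png',cv2.resize(im[155:240,110:210],None,fx=7,fy=7,interpolation=cv2.INTER_CUBIC)[...,::-1])
E
```

```text
[ 0.43476545 -0.21097022  0.07146763]
```

View pics/s7.png

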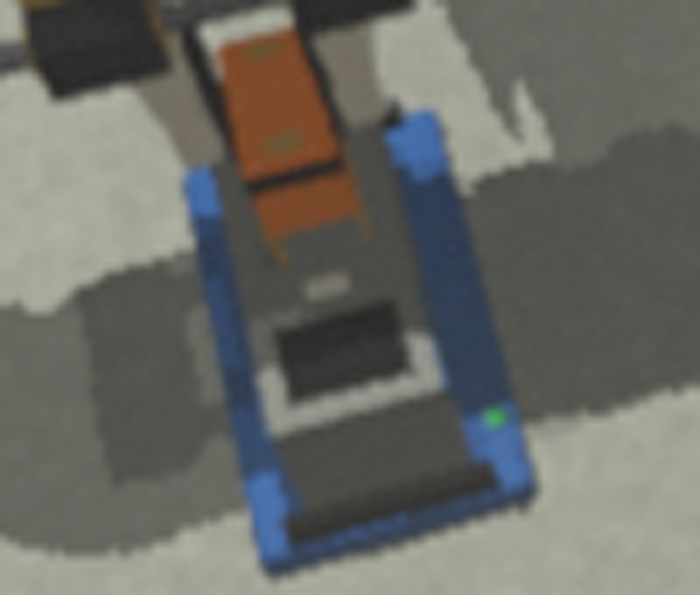

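The crop shows the held battery over the rear of the reader, lower front edge (268,237)–(360,217), lined up with the reader. I compare this with the projected bay.

```bash
python3 - <<'E'
from h import *
T=np.linalg.inv(CAL['scene']['extrinsics']);K=CAL['scene']['K']
def pr(x,y,z):
    q=K@(T[:3,:3]@np.array([x,y,z])+T[:3,3]); u=q[:2]/q[2]; return np.round([(u[0]-110)*7,(u[1]-155)*7])
a=np.radians(-2.2);ex=np.array([np.cos(a),np.sin(a)]);ey=np.array([-ex[1],ex[0]])
def corners(c,l,w,z): return [pr(*(np.array(c)+ex*i*l/2+ey*j*w/2),z).tolist() for i in(-1,1) for j in(-1,1)]
print('reader top',corners((.4551,-.2117),.130,.048,.054))
print('bay',corners((.4353,-.2108),.054,.030,.054))
print('batt bottom',corners((.4358,-.211),.050,.026,.0614))
print('batt top',corners((.4358,-.211),.050,.026,.0914))
E
```

```text
reader top [[200.0, 83.0], [360.0, 42.0], [273.0, 427.0], [446.0, 379.0]]
bay [[241.0, 120.0], [342.0, 94.0], [271.0, 259.0], [375.0, 230.0]]
batt bottom [[241.0, 109.0], [330.0, 86.0], [270.0, 237.0], [361.0, 213.0]]
batt top [[213.0, 41.0], [304.0, 18.0], [241.0, 172.0], [335.0, 147.0]]
```

Request:
{"api": "apply_moves", "payload": {
  "targets": [
    {"travel":[0.7,0,5],"roll":0,"jaw":15},
    {"travel":[0,0,4],"roll":0,"jaw":15},
    {"travel":[0,0,3],"roll":0,"jaw":15},
    {"travel":[0,0,0],"roll":0,"jaw":15},
    {"travel":[0,0,0],"roll":0,"jaw":15}
  ]
}}

```text
clock: 13.95
tool_pos: [0.4348, -0.2109, 0.0587]
orientation: [180.0, 0.0, -2.2]
force: [-0.5, 0.2, -0.2]
opening: 0.0256
gripper_force: 30.0
```

Request:
{"api": "apply_moves", "payload": {
  "targets": [
    {"travel":[0,0,3],"roll":0,"jaw":15},
    {"travel":[0,0,0],"roll":0,"jaw":15},
    {"travel":[0,0,0],"roll":0,"jaw":15}
  ]
}}

```text
clock: 14.25
tool_pos: [0.4348, -0.2109, 0.0558]
orientation: [180.0, 0.0, -2.2]
force: [-1.0, -1.2, -1.0]
opening: 0.0257
gripper_force: 30.0
```

The battery is 8 mm into the bay without resistance.

Request:
{"api": "apply_moves", "payload": {
  "targets": [
    {"travel":[0,0,3],"roll":0,"jaw":15},
    {"travel":[0,0,2],"roll":0,"jaw":15},
    {"travel":[0,0,1.5],"roll":0,"jaw":15},
    {"travel":[0,0,0],"roll":0,"jaw":15},
    {"travel":[0,0,0],"roll":0,"jaw":15}
  ]
}}

```text
clock: 14.75
tool_pos: [0.4349, -0.2109, 0.0493]
orientation: [-180.0, 0.0, -2.2]
force: [-0.3, -0.8, -0.6]
opening: 0.0255
gripper_force: 30.0
```

Request:
{"api": "apply_moves", "payload": {
  "targets": [
    {"travel":[0,0,2],"roll":0,"jaw":15},
    {"travel":[0,0,0],"roll":0,"jaw":15},
    {"travel":[0,0,0],"roll":0,"jaw":40},
    {"travel":[0,0,0],"roll":0,"jaw":40},
    {"travel":[0,0,0],"roll":0,"jaw":40},
    {"travel":[0,0,-15],"roll":0,"jaw":40},
    {"travel":[0,0,-12],"roll":0,"jaw":0},
    {"travel":[0,0,0],"roll":0,"jaw":0},
    {"travel":[0,0,0],"roll":0,"jaw":0},
    {"travel":[0,0,0],"roll":0,"jaw":0}
  ]
}}

```text
clock: 15.75
tool_pos: [0.4344, -0.2108, 0.0738]
orientation: [-180.0, 0.0, -2.2]
force: [0.3, -0.1, 0.1]
opening: 0.0136
gripper_force: 0.0
```

Request:
{"api": "apply_moves", "payload": {
  "targets": [
    {"travel":[0,0,8],"roll":0,"jaw":0},
    {"travel":[0,0,6],"roll":0,"jaw":0},
    {"travel":[0,0,3],"roll":0,"jaw":0},
    {"travel":[0,0,0],"roll":0,"jaw":0}
  ]
}}

```text
clock: 16.15
tool_pos: [0.4343, -0.2109, 0.0564]
orientation: [-180.0, 0.1, -2.2]
force: [-0.4, 1.4, -0.0]
opening: 0.0004
gripper_force: 0.0
```

Request:
{"api": "apply_moves", "payload": {
  "targets": [
    {"travel":[0,0,3],"roll":0,"jaw":0},
    {"travel":[0,0,0],"roll":0,"jaw":0},
    {"travel":[0,0,0],"roll":0,"jaw":0}
  ]
}}

```text
clock: 16.45
tool_pos: [0.4349, -0.2109, 0.0544]
orientation: [-180.0, -0.0, -2.2]
force: [0.8, 0.7, 0.4]
opening: 0.0006
gripper_force: 0.0
```

Request:
{"api": "apply_moves", "payload": {
  "targets": [
    {"travel":[0,0,2],"roll":0,"jaw":0},
    {"travel":[0,0,0],"roll":0,"jaw":0}
  ]
}}

```text
clock: 16.65
tool_pos: [0.4349, -0.2109, 0.0523]
orientation: [180.0, -0.0, -2.2]
force: [-0.2, 0.1, -0.2]
opening: 0.0004
gripper_force: 0.0
```

Request:
{"api": "apply_moves", "payload": {
  "targets": [
    {"travel":[0,0,2],"roll":0,"jaw":0},
    {"travel":[0,0,0],"roll":0,"jaw":0}
  ]
}}

```text
clock: 16.85
tool_pos: [0.4348, -0.2109, 0.0502]
orientation: [-180.0, 0.0, -2.2]
force: [0.1, 0.7, 0.1]
opening: 0.0005
gripper_force: 0.0
```

Request:
{"api": "apply_moves", "payload": {
  "targets": [
    {"travel":[0,0,2],"roll":0,"jaw":0},
    {"travel":[0,0,0],"roll":0,"jaw":0}
  ]
}}

```text
clock: 17.05
tool_pos: [0.4348, -0.2109, 0.0481]
orientation: [-180.0, 0.0, -2.2]
force: [0.2, -0.4, 0.3]
opening: 0.0006
gripper_force: 0.0
```

Request:
{"api": "apply_moves", "payload": {
  "targets": [
    {"travel":[0,0,2],"roll":0,"jaw":0},
    {"travel":[0,0,0],"roll":0,"jaw":0}
  ]
}}

```text
clock: 17.25
tool_pos: [0.4348, -0.2109, 0.0461]
orientation: [-180.0, 0.0, -2.2]
force: [-0.1, 0.8, 0.5]
opening: 0.0001
gripper_force: 0.0
```

```bash
python3 - <<'E'
from h import *
im=snap('scene'); hsv=cv2.cvtColor(im,cv2.COLOR_RGB2HSV)
h,s,v=[hsv[...,i].astype(int) for i in range(3)]
m=(h<16)&(s>130)&(v>70)
n,l,st,c=cv2.connectedComponentsWithStats(m.astype(np.uint8))
for i in range(1,n):
    if st[i,4]>8 and 100<c[i,0]<230: print(st[i],c[i].round(1))
T=np.linalg.inv(CAL['scene']['extrinsics']);K=CAL['scene']['K']
for z in(.054,.06,.067,.08,.094):
  for X in(.411,.461):
    q=K@(T[:3,:3]@np.array([X,-.211,z])+T[:3,3]); print(z,X,(q[:2]/q[2]).round(1))
E
```

```text
[148 182  14  10  84] [154.8 186.6]
[113 277  23  25 281] [124.3 288.8]
[149 306  37  47 875] [166.9 329.1]
[169 344  20  15 101] [178.8 351.1]
0.054 0.411 [151.3 171.4]
0.054 0.461 [156.5 189.3]
0.06 0.411 [150.5 169.5]
0.06 0.461 [155.7 187.5]
0.067 0.411 [149.7 167.3]
0.067 0.461 [154.8 185.4]
0.08 0.411 [148.  163.2]
0.08 0.461 [153.2 181.3]
0.094 0.411 [146.1 158.6]
0.094 0.461 [151.3 176.8]
```

Request:
{"api": "apply_moves", "payload": {
  "targets": [
    {"travel":[0,0,2],"roll":0,"jaw":0},
    {"travel":[0,0,0],"roll":0,"jaw":0}
  ]
}}

```text
clock: 17.5
tool_pos: [0.435, -0.2109, 0.0446]
orientation: [180.0, -0.0, -2.2]
force: [-1.9, 0.6, 4.5]
opening: 0.0004
gripper_force: 2.3
```

Request:
{"api": "apply_moves", "payload": {
  "targets": [
    {"travel":[0,0,2],"roll":0,"jaw":0},
    {"travel":[0,0,0],"roll":0,"jaw":0}
  ]
}}

```text
clock: 17.7
tool_pos: [0.4351, -0.211, 0.0444]
orientation: [180.0, -0.0, -2.1]
force: [-8.3, 5.6, 28.6]
opening: 0.0005
gripper_force: 14.3
```

Request:
{"api": "apply_moves", "payload": {
  "targets": [
    {"travel":[0,0,2],"roll":0,"jaw":0},
    {"travel":[0,0,0],"roll":0,"jaw":0}
  ]
}}

```text
clock: 17.9
tool_pos: [0.4352, -0.2111, 0.0443]
orientation: [179.9, -0.1, -2.1]
force: [-15.7, 10.3, 51.6]
opening: 0.0001
gripper_force: 26.4
```

Request:
{"api": "apply_moves", "payload": {
  "targets": [
    {"travel":[0,0,-10],"roll":0,"jaw":0},
    {"travel":[0,0,-30],"roll":0,"jaw":60},
    {"travel":[-20,0,-40],"roll":0,"jaw":60},
    {"travel":[-10,0,-20],"roll":0,"jaw":75},
    {"travel":[0,0,0],"roll":0,"jaw":75},
    {"travel":[0,0,0],"roll":0,"jaw":75}
  ]
}}

```text
clock: 18.5
tool_pos: [0.405, -0.2097, 0.1406]
orientation: [-180.0, -0.1, -2.2]
force: [-0.9, 0.1, -0.7]
opening: 0.0349
gripper_force: 0.0
```

```bash
python3 - <<'E'
from h import *
im=snap('scene'); print(ctrl.get_obs()['tool_pos'])
cv2.imwrite('pics/s8.png',cv2.resize(im[150:235,110:210],None,fx=7,fy=7,interpolation=cv2.INTER_CUBIC)[...,::-1])
E
```

```text
[ 0.40472867 -0.2096827   0.13993862]
```

View pics/s8.png

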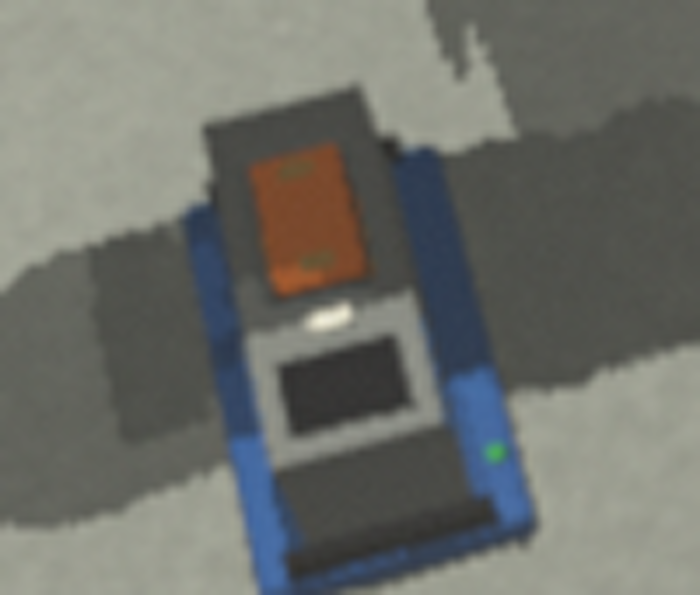

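The crop shows the battery at (310,220) in the bay, only its top visible and level with the reader's top face, so it is flush. Next I grip the reader.

Request:
{"api": "apply_moves", "payload": {
  "targets": [
    {"travel":[17,0,0],"roll":0,"jaw":76},
    {"travel":[20,0,0],"roll":0,"jaw":76},
    {"travel":[10,0,0],"roll":0,"jaw":76},
    {"travel":[0,0,20],"roll":0,"jaw":76},
    {"travel":[0,0,30],"roll":0,"jaw":76},
    {"travel":[0,0,20],"roll":0,"jaw":76},
    {"travel":[0,0,0],"roll":0,"jaw":76},
    {"travel":[0,0,0],"roll":0,"jaw":76}
  ]
}}

```text
clock: 19.35
tool_pos: [0.4516, -0.2116, 0.07]
orientation: [180.0, 0.1, -2.1]
force: [0.5, 0.3, -0.6]
opening: 0.076
gripper_force: 0.0
```

Request:
{"api": "apply_moves", "payload": {
  "targets": [
    {"travel":[0,0,20],"roll":0,"jaw":76},
    {"travel":[0,0,20],"roll":0,"jaw":76},
    {"travel":[0,0,10],"roll":0,"jaw":76},
    {"travel":[0,0,5],"roll":0,"jaw":76},
    {"travel":[0,0,0],"roll":0,"jaw":76},
    {"travel":[0,0,0],"roll":0,"jaw":76}
  ]
}}

```text
clock: 19.95
tool_pos: [0.4525, -0.2117, 0.0161]
orientation: [180.0, -0.1, -2.2]
force: [1.0, 0.3, 0.1]
opening: 0.076
gripper_force: 0.0
```

Request:
{"api": "apply_moves", "payload": {
  "targets": [
    {"travel":[0,0,1.5],"roll":0,"jaw":40},
    {"travel":[0,0,0],"roll":0,"jaw":40},
    {"travel":[0,0,0],"roll":0,"jaw":40},
    {"travel":[0,0,0],"roll":0,"jaw":40},
    {"travel":[0,0,0],"roll":0,"jaw":40},
    {"travel":[0,0,0],"roll":0,"jaw":40},
    {"travel":[0,0,0],"roll":0,"jaw":40},
    {"travel":[0,0,0],"roll":0,"jaw":40}
  ]
}}

```text
clock: 20.75
tool_pos: [0.452, -0.2116, 0.014]
orientation: [180.0, -0.0, -2.2]
force: [-0.2, -0.3, 3.5]
opening: 0.0479
gripper_force: 30.0
```

Request:
{"api": "apply_moves", "payload": {
  "targets": [
    {"travel":[0,0,-6],"roll":0,"jaw":40},
    {"travel":[0,0,-12],"roll":0,"jaw":40},
    {"travel":[0,0,-12],"roll":0,"jaw":40},
    {"travel":[0,0,0],"roll":0,"jaw":40},
    {"travel":[0,0,0],"roll":0,"jaw":40}
  ]
}}

```text
clock: 21.25
tool_pos: [0.4517, -0.2114, 0.0437]
orientation: [-180.0, -0.0, -2.2]
force: [0.0, 0.0, -3.1]
opening: 0.0478
gripper_force: 30.0
```

The grip is good: 48 mm opening and ~3 N weight. I lift and carry it over the stacks.

Request:
{"api": "apply_moves", "payload": {
  "targets": [
    {"travel":[0,0,-12],"roll":0,"jaw":40},
    {"travel":[0,0,-20],"roll":0,"jaw":40},
    {"travel":[0,0,-28],"roll":0,"jaw":40},
    {"travel":[0,0,-30],"roll":0,"jaw":40},
    {"travel":[0,0,-30],"roll":0,"jaw":40},
    {"travel":[0,0,-28],"roll":0,"jaw":40},
    {"travel":[0,0,-18],"roll":0,"jaw":40},
    {"travel":[0,0,-8],"roll":0,"jaw":40},
    {"travel":[0,0,0],"roll":0,"jaw":40},
    {"travel":[0,0,0],"roll":0,"jaw":40}
  ]
}}

```text
clock: 22.25
tool_pos: [0.4511, -0.2113, 0.2164]
orientation: [-180.0, 0.1, -2.2]
force: [-0.7, 0.8, -3.0]
opening: 0.0475
gripper_force: 30.0
```

```bash
python3 - <<'E'
from h import *
im=snap('scene'); p=ctrl.get_obs()['tool_pos']; print(p)
hsv=cv2.cvtColor(im,cv2.COLOR_RGB2HSV); h,s,v=[hsv[...,i].astype(int) for i in range(3)]
d=np.zeros(h.shape,bool); d[100:240,90:230]=True
rects('scene',d&(h<16)&(s>130)&(v>70),p[2]+.040,20,'batt')
rects('scene',d&(v<62)&(s<90),p[2]+.040,20,'dark')
E
```

```text
[ 0.45103836 -0.2113168   0.21620606]
batt px [124. 108.] c [ 444.  -211.2] size [26.2 37.7] ang -3.0
dark px [165. 226.] c [ 695.7 -199.2] size [38.8  6. ] ang 87.8
dark px [153. 174.] c [ 601.6 -195.8] size [37.5  4.9] ang 88.5
dark px [128. 130.] c [ 498.4 -213.7] size [34.4 27.5] ang 88.6
dark px [142. 108.] c [ 464.8 -187.7] size [21.6 57.4] ang -18.1
dark px [107. 108.] c [ 443.  -229.5] size [54.7 26.3] ang 10.2
dark px [ 93. 107.] c [ 422.4 -255.2] size [14.3 32.7] ang -7.3
```

Request:
{"api": "apply_moves", "payload": {
  "targets": [
    {"travel":[4,-14,0],"roll":0,"jaw":40},
    {"travel":[7,-26,0],"roll":0,"jaw":40},
    {"travel":[9,-35,0],"roll":0,"jaw":40},
    {"travel":[9,-35,0],"roll":0,"jaw":40},
    {"travel":[9,-35,0],"roll":0,"jaw":40},
    {"travel":[9,-35,0],"roll":0,"jaw":40},
    {"travel":[9,-35,0],"roll":0,"jaw":40},
    {"travel":[9,-35,0],"roll":0,"jaw":40},
    {"travel":[9,-35,0],"roll":0,"jaw":40},
    {"travel":[9,-35,0],"roll":0,"jaw":40}
  ]
}}

```text
clock: 23.3
tool_pos: [0.5465, 0.1064, 0.2163]
orientation: [179.9, 0.1, -2.2]
force: [1.4, -0.9, -3.0]
opening: 0.0479
gripper_force: 30.0
```

Request:
{"api": "apply_moves", "payload": {
  "targets": [
    {"travel":[9,-35,0],"roll":0,"jaw":40},
    {"travel":[9,-35,0],"roll":0,"jaw":40},
    {"travel":[9,-35,0],"roll":0,"jaw":40},
    {"travel":[9,-35,0],"roll":0,"jaw":40},
    {"travel":[8,-25,0],"roll":0,"jaw":40},
    {"travel":[7,-16,0],"roll":0,"jaw":40},
    {"travel":[1,-4,0],"roll":-0.8,"jaw":40},
    {"travel":[0,0,0],"roll":0,"jaw":40},
    {"travel":[0,0,0],"roll":0,"jaw":40},
    {"travel":[0,0,0],"roll":0,"jaw":40}
  ]
}}

```text
clock: 24.3
tool_pos: [0.6056, 0.2871, 0.2178]
orientation: [180.0, 0.0, -1.4]
force: [0.5, -0.4, -2.6]
opening: 0.0477
gripper_force: 30.0
```

```bash
python3 - <<'E'
from h import *
o=ctrl.get_obs(); p=o['tool_pos']; print(p,o['orientation'])
for n in('scene','top'):
    im=snap(n); hsv=cv2.cvtColor(im,cv2.COLOR_RGB2HSV); h,s,v=[hsv[...,i].astype(int) for i in range(3)]
    d=np.zeros(h.shape,bool)
    if n=='scene': d[100:300,330:500]=True
    else: d[100:260,60:220]=True
    rects(n,d&(h<16)&(s>130)&(v>70),p[2]+.040,20,n+' batt')
    rects(n,d&(h>22)&(h<34)&(s>120)&(v>100),.055,12,n+' yellow')
E
```

```text
[0.60559948 0.28707146 0.21779963] [ 1.79988309e+02  1.73882672e-02 -1.41348920e+00]
scene batt px [353. 152.] c [671.9  90.7] size [72.5 36.3] ang 58.3
scene batt px [367. 137.] c [652.1 124.7] size [ 4.3 57.1] ang -77.3
scene batt px [342. 113.] c [591.3 112.6] size [ 3.6 51.5] ang -77.8
scene yellow px [432. 200.] c [689.6 284.2] size [82.5  6.9] ang 88.4
top batt px [152. 256.] c [505.5 187.2] size [ 6.1 61.9] ang -75.7
top batt px [ 92. 218.] c [568.5 288.6] size [11.8 25.6] ang -89.1
top batt px [ 92. 197.] c [601.6 292.7] size [ 9.1 20.7] ang -3.0
top yellow px [147. 205.] c [599.7 264.3] size [30.9  5.8] ang 85.7
top yellow px [138. 165.] c [688.3 286.1] size [81.9  6.8] ang 88.9
```

Request:
{"api": "apply_moves", "payload": {
  "targets": [
    {"travel":[0.5,-0.7,12],"roll":0,"jaw":40},
    {"travel":[0,0,22],"roll":0,"jaw":40},
    {"travel":[0,0,28],"roll":0,"jaw":40},
    {"travel":[0,0,28],"roll":0,"jaw":40},
    {"travel":[0,0,18],"roll":0,"jaw":40},
    {"travel":[0,0,10],"roll":0,"jaw":40},
    {"travel":[0,0,4],"roll":0,"jaw":40},
    {"travel":[0,0,0],"roll":0,"jaw":40},
    {"travel":[0,0,0],"roll":0,"jaw":40},
    {"travel":[0,0,0],"roll":0,"jaw":40}
  ]
}}

```text
clock: 25.4
tool_pos: [0.6069, 0.2891, 0.0971]
orientation: [-179.9, -0.1, -1.4]
force: [0.2, 0.8, -3.0]
opening: 0.0484
gripper_force: 30.0
```

```bash
python3 - <<'E'
from h import *
o=ctrl.get_obs(); p=o['tool_pos']; print(p,o['orientation'],o['force'])
im=snap('scene','s9.png'); hsv=cv2.cvtColor(im,cv2.COLOR_RGB2HSV); h,s,v=[hsv[...,i].astype(int) for i in range(3)]
d=np.zeros(h.shape,bool); d[100:300,370:500]=True
rects('scene',d&(h<16)&(s>130)&(v>70),p[2]+.040,15,'batt')
rects('scene',d&(h>22)&(h<34)&(s>120)&(v>100),.055,12,'yellow')
rects('scene',d&(v<62)&(s<90),p[2]+.040,20,'dark')
E
```

```text
[0.60694244 0.28910979 0.09705428] [-1.79928592e+02 -8.80334301e-02 -1.35832657e+00] [ 0.15900537  0.83406868 -3.00093959]
yellow px [409. 219.] c [709.4 218.9] size [28.7 13.8] ang 32.3
yellow px [432. 200.] c [689.6 284.2] size [82.5  6.9] ang 88.4
yellow px [395. 200.] c [662.9 218. ] size [ 4.5 44.9] ang -1.4
dark px [436. 159.] c [654.  287.7] size [34.5 24.3] ang 87.6
dark px [437. 138.] c [611.  319.9] size [13.9 14.7] ang -89.1
dark px [431. 124.] c [560.6 344. ] size [120.1 214.9] ang -85.1
```

Request:
{"api": "apply_moves", "payload": {
  "targets": [
    {"travel":[-1.5,1.4,8],"roll":0,"jaw":40},
    {"travel":[0,0,6],"roll":0,"jaw":40},
    {"travel":[0,0,4],"roll":0,"jaw":40},
    {"travel":[0,0,1],"roll":0,"jaw":40},
    {"travel":[0,0,0],"roll":0,"jaw":40},
    {"travel":[0,0,0],"roll":0,"jaw":40},
    {"travel":[0,0,0],"roll":0,"jaw":40},
    {"travel":[0,0,0],"roll":0,"jaw":40}
  ]
}}

```text
clock: 26.25
tool_pos: [0.605, 0.2874, 0.0771]
orientation: [-180.0, -0.0, -1.4]
force: [0.3, 0.4, -3.2]
opening: 0.0479
gripper_force: 30.0
```

```bash
python3 - <<'E'
from h import *
o=ctrl.get_obs(); p=o['tool_pos']; print(p,o['orientation'],o['force'],abs(o['qvel']).max())
im=snap('scene'); hsv=cv2.cvtColor(im,cv2.COLOR_RGB2HSV); h,s,v=[hsv[...,i].astype(int) for i in range(3)]
d=np.zeros(h.shape,bool); d[100:300,370:500]=True
rects('scene',d&(h>22)&(h<34)&(s>120)&(v>100),.055,12,'yellow')
rects('scene',d&(v<62)&(s<90),p[2]+.040,20,'dark')
# height from image: reader underside front edge = first white/yellow row under the head
c=432
print([tuple(int(t) for t in im[r,c]) for r in range(168,204)])
T=np.linalg.inv(CAL['scene']['extrinsics']);K=CAL['scene']['K']
for X,z in((.674,.117),(.674,.075),(.686,.055),(.694,.055)):
    q=K@(T[:3,:3]@np.array([X,.286,z])+T[:3,3]); print(X,z,(q[:2]/q[2]).round(1))
E
```

```text
[0.60495716 0.28740798 0.07710236] [-1.79983216e+02 -1.82030916e-02 -1.36368441e+00] [ 0.30551325  0.40469451 -3.15552188] 0.155019456489955
yellow px [432. 200.] c [689.6 284.2] size [82.5  6.9] ang 88.4
dark px [431. 166.] c [651.8 285.9] size [34.7 23.7] ang 88.0
dark px [429. 128.] c [556.8 339.5] size [126.9 213. ] ang -85.0
[(56, 55, 52), (56, 55, 52), (56, 54, 51), (58, 58, 56), (86, 86, 82), (125, 126, 118), (144, 144, 135), (142, 143, 134), (123, 124, 116), (85, 86, 81), (72, 73, 68), (73, 73, 69), (74, 73, 68), (75, 76, 71), (76, 76, 71), (75, 76, 70), (76, 76, 70), (74, 75, 69), (75, 75, 70), (80, 80, 74), (105, 102, 93), (109, 106, 97), (78, 75, 69), (80, 78, 71), (78, 75, 70), (74, 72, 65), (158, 156, 140), (230, 229, 213), (239, 238, 227), (226, 224, 210), (222, 215, 161), (238, 229, 117), (240, 229, 84), (240, 230, 83), (236, 225, 116), (215, 205, 151)]
0.674 0.117 [438.  174.3]
0.674 0.075 [431.6 188. ]
0.686 0.055 [432.1 198.7]
0.694 0.055 [434.4 201.8]
```

The numbers agree: the underside edge sits at row ~188, i.e. 0.075 m, which is 2 cm over the label. It is level, centred within ~1–2 mm, and the box has not moved. Handing in.

```bash
python3 -c "
from plant import ctrl
print(ctrl.close_job())"
```

```text
the job is handed in; nothing more can be done
None
```

I pressed the battery flush into the reader's bay and handed the job in at about 26 s, with the arm holding the reader level about 2 cm above the yellow box's label and the window centred within about 1–2 mm by camera and arm readings.

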